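# Hold the gearbox cover ready for its screws

### The arm

A 6-joint arm with a two-finger parallel gripper is mounted at the origin on the work surface. World frame = base frame: x ahead of the robot, y to its left, z up, the work surface at z = 0. Lengths are in m, angles in rad, forces in N, time in s.
With the tool pointing down it reaches from about 0.35 to 0.8 m from the base axis. Payload 7.3 kg.
Tool frame: the origin (TCP) lies between the finger pads; the fingertips stand 25 mm ahead of it and the grasp point (between the pads) lies 6 mm ahead of it (r.tip_extent is the distance from the TCP to the fingertips, in m); z points along the fingers, y is the direction in which the jaws open and shut (so a half turn about z gives the same grasp; the last joint's range is limited). The gripper opens to 85 mm and grips with 20 to 120 N. Pads are 22 mm wide; open, the fingers measure 114 mm over their backs; the gripper's body (76 mm by 85 mm) begins 54 mm behind the grasp point. The pads swing forward as they close: fully open they stand 13 mm farther back than shut.
Start: joints at [1.2, 0.342, 1.524, -0, 1.275, -0.146], TCP at [0.117, 0.512, 0.256] pointing down, gripper open.
Joint ranges: [-2.53, 2.53], [-0.77, 2.02], [0.04, 2.7], [-1, 4.14], [0.28, 2.66], [-3.11, 3.11]. Speed limits (rad/s): [2.57, 2.57, 3.14, 3.14, 3.14, 3.14].

### API

Orientations are given as a unit quaternion [x, y, z, w].
In Python, from workcell import r, command_gripper, optics gives the robot as it stands. The module is installed in compiled form; this text tells all that it offers. Calls block until the motion is done:
- r.reach(position, orientation): joint-space move of the TCP to a pose.
- r.move_straight(position, orientation=None, speed=0.15, max_force=None): straight line of the TCP; orientation=None keeps the orientation; speed is the mean speed in m/s. With max_force (N) it stops when the force on the tool has changed by that much, and returns True; else False.
- r.movej(angles): joint-space move.
- command_gripper(opening, force=None): finger opening in m; force is the grip in N (None keeps the last); returns when the fingers have stopped.
- r.hold(seconds).
- r.solve_ik(position, orientation): joint angles nearest the present ones, or None.
- r.read_state(): the state.
- optics.get_image(name): name is "scene" or "top" or "wrist"; returns (picture, depth): 400x640x3 uint8, red, green, blue; 400x640 float32, m along the optical axis (not along the pixel's ray), 0 where there is no reading.
- optics.camera_model(name): a dict with "K" (3x3 intrinsics, pixels), "k1" (the pictures are not rectified: a ray, as slopes to the right and down, at radius r is drawn at 1 + k1 r^2 times it, then the intrinsics apply), "R" (3x3) and "t" (3): a world point X has camera coordinates R X + t; the wrist camera has in their place "tool_from_camera" (4x4, takes a point from camera to tool coordinates, whose origin is the TCP and whose axes are the flange's). Camera axes: x right, y down, z forward; pixel columns grow to the right and rows downward; lengths in m; the calibration is good to about 2 mm. A picture is of the moment at which its call begins: read the wrist's pose just before it. camera_model takes no time and is no camera call.
A pose or a line that the arm cannot do raises r.PlanningError and nothing moves.
- r.finish_job(): hands the job in, once; it reports no verdict.
The state is a dict: "time_s": time; "joint_positions": joint angles; "dq": joint speeds; "tau": joint torques, N m; "eef_pos": TCP position; "eef_rot": TCP orientation; "contact_force": force on the tool from outside, world axes, zero at the start; "torque": the same for the moment, N m; "grip_width": finger opening in m.
Only numpy, scipy, OpenCV 4.12 (cv2) and the standard library are available. Lean on these libraries where they do the work, as an engineer would, in place of code of your own. Each camera call takes 0.05 s, during which the arm holds its last target.

### The job

Pick the blue cover plate up off the cork mat by its black rib, with a light grip (never more than 45 N a finger), and hold it level and still about 20 mm above the open gearbox, the right way round, so that each of its three holes stands right over its threaded hole and the screws can be started. Nothing may touch the gearbox, and leave the other things on the bench where they are. Finish while still holding the cover there: do not put it down or let go.

Things in the scene. Friction and masses are not known exactly. Their poses are not given: they have to be found in the camera images.
- gearbox: Fixed grey gearbox with open top (brass gear inside). Foot 180 x 120 mm; bare metal top face 85 mm above the bench, key-shaped like the cover: wide end towards -x (a dark pulley sticks out there to x = -92 mm, 70 mm high), narrow end towards +x. Nothing stands above the top face. Origin: centre of the underside, x along its length, z up.
- mat: Fixed cork mat, 210 x 160 x 8 mm, on which the cover lies at first. Origin: centre of its underside.
- cover: Loose blue cover plate, 0.2 to 0.4 kg, flat. Plate 6 mm thick: wide part x -55 to 25, y -42 to 42 mm; narrow part x 25 to 70, y -22 to 22 mm; three 10 mm through holes. On it a black lifting rib, 50 mm long (x), 14 thick (y), 44 tall, centred on x = y = 0 over the centre of mass. Origin: on the underside below the rib; z up. Fits one way round: cover x, y along gearbox x, y.
- cover_rib (a point): Point inside the cover's lifting rib to grip it at: the rib's middle, 30 mm above the plate's underside (24 mm above the plate's upper face, 20 mm below the rib's top). Axes as the cover's: the rib runs along x and is pinched across y (14 mm).
- hole0 (a point): Centre, on the underside, of the cover's 10 mm hole 0: the wide end's left hole (y = +30 mm, x = -43 mm) in the cover's frame; axes as the cover's.
- thread0 (a point): Centre of the mouth of the gearbox's 8 mm threaded hole 0, on its top face 85 mm above the bench: the wide end's left hole (y = +30 mm, x = -43 mm) in the gearbox's frame; hole 0 of the cover belongs over it. Axes as the gearbox's.
- hole1 (a point): Centre, on the underside, of the cover's 10 mm hole 1: the wide end's right hole (y = -30 mm, x = -43 mm) in the cover's frame; axes as the cover's.
- thread1 (a point): Centre of the mouth of the gearbox's 8 mm threaded hole 1, on its top face 85 mm above the bench: the wide end's right hole (y = -30 mm, x = -43 mm) in the gearbox's frame; hole 1 of the cover belongs over it. Axes as the gearbox's.
- hole2 (a point): Centre, on the underside, of the cover's 10 mm hole 2: the single hole of the narrow end (y = 0, x = +58 mm) in the cover's frame; axes as the cover's.
- thread2 (a point): Centre of the mouth of the gearbox's 8 mm threaded hole 2, on its top face 85 mm above the bench: the single hole of the narrow end (y = 0, x = +58 mm) in the gearbox's frame; hole 2 of the cover belongs over it. Axes as the gearbox's.
- oil_bottle: Loose bystander, to be left alone: yellow plastic oil bottle, 48 mm across, 120 mm tall. Origin: centre of its underside.
- screw_dish: Loose bystander, to be left alone: round steel dish of screws, 64 mm across, 25 mm tall. Origin: centre of its underside.
- screwdriver: Loose bystander, to be left alone: screwdriver with orange handle, lying down. Origin: near the middle of its length, on the underside.
- spool: Loose bystander, to be left alone: green thread spool, 52 mm across, 65 mm tall. Origin: centre of its underside.
- mallet: Loose bystander, to be left alone: hammer with a wooden handle, lying down. Origin: near the middle of its length, on the underside.
- wax_jar: Loose bystander, to be left alone: amber jar with steel cap, 68 mm across, 70 mm tall. Origin: centre of its underside.
- wrench: Loose bystander, to be left alone: steel wrench, lying down. Origin: near the middle of its length, on the underside.

How it is judged:
On the way:
1. the cover has been lifted clear of the mat, held by the fingers (z of cover_rib in the frame of mat above 0.06 m and contact force between cover and mat below 0.1 N and contact force between cover and the fingers above 2 N), for 0.2 s.
At the end, for the whole second after the job is handed in: Every hole of the cover lies within 4 mm (seen from above) of its own threaded hole and 8 to 35 mm above it; the cover is level within 4 degrees, at rest (under 10 mm/s), held by the fingers and not touching the gearbox (horizontal distance between hole0 and thread0 below 0.004 m and z of hole0 in the frame of thread0 between 0.008 and 0.035 m and horizontal distance between hole1 and thread1 below 0.004 m and z of hole1 in the frame of thread1 between 0.008 and 0.035 m and horizontal distance between hole2 and thread2 below 0.004 m and z of hole2 in the frame of thread2 between 0.008 and 0.035 m and angle between cover's own z axis and vertical below 0.07 rad and linear speed of cover below 0.01 m/s and angular speed of cover below 0.06 rad/s and contact force between cover and the fingers above 2 N and contact force between cover and gearbox below 0.1 N); the arm keeps its last pose, push and grip.
It fails at once if the fingers squeeze the cover with more than 45 N a finger (90 N in all) (contact force between cover and the fingers above 90 N).
It fails at once if something touches the gearbox (more than 2 N) (contact force between gearbox and anything else above 2 N).
It fails at once if a bystander is shifted by more than 20 mm (distance of any of oil_bottle, screw_dish, screwdriver, spool, mallet, wax_jar, wrench from where it was at the start of the episode above 0.02 m).
It also fails if it takes over 35 s, if anything falls off the work surface, if the arm or the gripper's body presses on something with over 40 N, if the wrist force passes 120 N, or if a joint passes its speed limit or range.

## Working session

There is one attempt and no reset: what is moved stays moved. The work goes in short steps, each a Python script; the robot and the scene stay as the last script left them, time stands still between calls to the robot, and variables do not carry over. Pictures are saved under pics/ and viewed, and the job is handed in when it is done.

```bash
mkdir -p pics
cat > h.py <<'E'
import numpy as np, cv2
from workcell import r, command_gripper, optics
from scipy.spatial.transform import Rotation as Ro
def save(n,im,crop=None,s=1):
    if crop: a,b,c,d=crop; im=im[b:d,a:c]
    im=cv2.resize(im,None,fx=s,fy=s,interpolation=cv2.INTER_CUBIC)
    cv2.imwrite('pics/'+n+'.png',im[:,:,::-1])
def ray(m,u,v):
    K=np.array(m['K']); k=m['k1']
    return cv2.undistortPoints(np.array([[[u,v]]],float),K,np.array([k,0,0,0.]))[0,0]
def Rt(m,st=None):
    if 'R' in m: R=np.array(m['R']);t=np.array(m['t']); return R.T,-R.T@t
    T=np.array(m['tool_from_camera']); W=np.eye(4); W[:3,:3]=Ro.from_quat(st['eef_rot']).as_matrix(); W[:3,3]=st['eef_pos']
    T=W@T; return T[:3,:3],T[:3,3]
def atz(m,u,v,z,st=None):
    R,c=Rt(m,st); x,y=ray(m,u,v); d=R@np.array([x,y,1]); return c+d*(z-c[2])/d[2]
def atd(m,u,v,dep,st=None):
    R,c=Rt(m,st); x,y=ray(m,u,v); return c+R@np.array([x,y,1])*dep
def proj(m,P,st=None):
    R,c=Rt(m,st); p=R.T@(np.array(P)-c); return cv2.projectPoints(p.reshape(1,1,3),np.zeros(3),np.zeros(3),np.array(m['K']),np.array([m['k1'],0,0,0.]))[0].ravel()
E
python3 - <<'E'
from h import *
for n in('top','scene','wrist'):
    st=r.read_state(); im,d=optics.get_image(n); save(n+'0',im); np.savez('pics/'+n+'0.npz',im=im,d=d); m=optics.camera_model(n); print(n,m['K'][0],m['k1'])
    print(Rt(m,st)[1])
print(st)
E
```

```text
top [457.07311297   0.         312.99123397] -0.04798622998715211
[0.47752872 0.01198196 1.5223609 ]
scene [392.43161625   0.         323.6219654 ] 0.03333335137162078
[ 1.18917103 -0.37649188  0.99089859]
wrist [296.04983369   0.         324.28299481] -0.049732901834351896
[0.03520075 0.53028969 0.37199851]
{'time_s': 0.1, 'joint_positions': array([ 1.19998807e+00,  3.42628633e-01,  1.52492409e+00,  7.57946785e-06,
        1.27538581e+00, -1.45983104e-01]), 'dq': array([ 0.00087166, -0.00151201, -0.00153743,  0.00086992,  0.00020292,
       -0.00142989]), 'tau': array([ 1.32680812e-03, -4.34454060e+01, -2.46490592e+01, -1.24135195e-04,
        4.77328387e-03,  2.21022373e-05]), 'eef_pos': array([0.11689153, 0.51149277, 0.25570719]), 'eef_rot': array([ 1.12177049e-01,  9.93688008e-01, -6.49674262e-04, -1.75461082e-04]), 'contact_force': array([0.04163054, 0.04361174, 0.24497693]), 'torque': array([0.04097109, 0.05364751, 0.03154065]), 'grip_width': 0.08555526977877656}
```

View pics/top0.png

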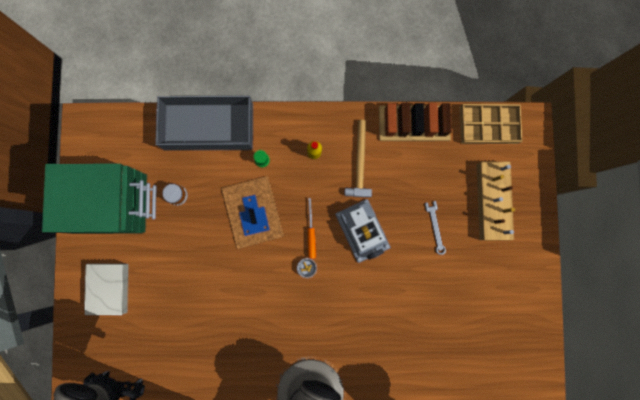

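View pics/scene0.png

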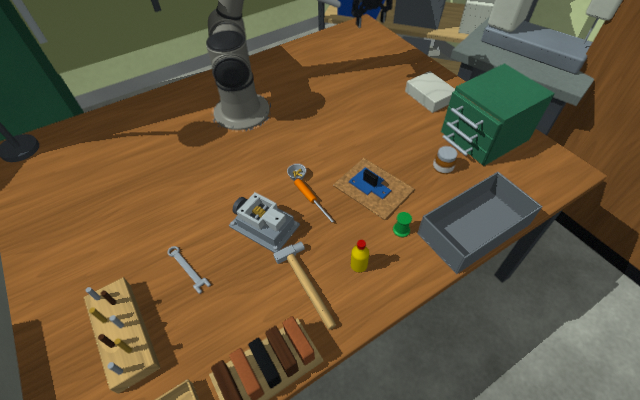

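The top view shows the cover on its mat at about (253,214), the gearbox at about (362,230), and the base at the bottom near (315,385). I'll enlarge both.

Run:
```python
from h import *
im=np.load('pics/top0.npz')['im']
save('topc',im,(215,165,295,255),6); save('topg',im,(325,185,405,275),6)
m=optics.camera_model('top')
print(atz(m,253,214,.014),atz(m,362,230,.085))
```

```text
[0.5806447  0.18461655 0.014     ] [ 0.52347647 -0.16639734  0.085     ]
```

View pics/topc.png

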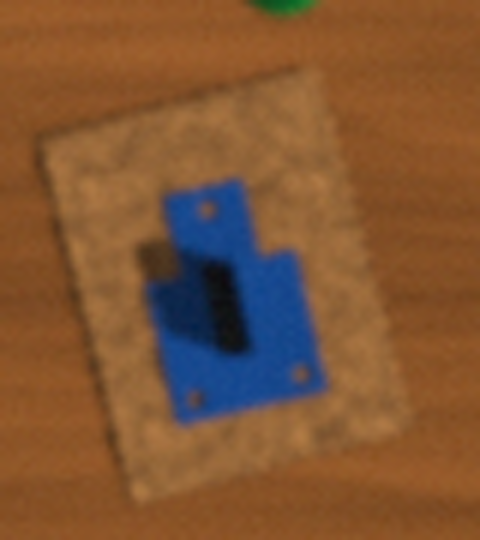

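View pics/topg.png

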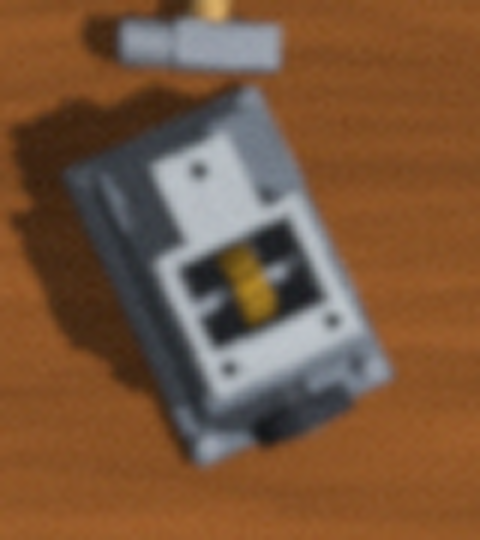

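```bash
cat >> h.py <<'E'
L=np.array([[-.043,.03],[-.043,-.03],[.058,0]])
def fit(P):
    P=np.array(P)[:,:2]; a=L-L.mean(0); b=P-P.mean(0)
    th=np.arctan2((a[:,0]*b[:,1]-a[:,1]*b[:,0]).sum(),(a*b).sum())
    R=np.array([[np.cos(th),-np.sin(th)],[np.sin(th),np.cos(th)]])
    o=P.mean(0)-R@L.mean(0); return o,th,np.linalg.norm(L@R.T+o-P,axis=1)*1e3
def down(psi): # tool z down, tool y along world angle psi+90 ; tool x along psi
    c,s=np.cos(psi),np.sin(psi); x=np.array([c,s,0]);z=np.array([0,0,-1.]);y=np.cross(z,x)
    return Ro.from_matrix(np.c_[x,y,z]).as_quat()
E
python3 - <<'E'
from h import *
m=optics.camera_model('top')
f=lambda p,o,z:[atz(m,o[0]+(x+.5)/6-.5,o[1]+(y+.5)/6-.5,z) for x,y in p]
print(fit(f([(196,398),(302,373),(206,209)],(215,165),.014)))
print(fit(f([(230,370),(334,320),(199,170)],(325,185),.085)))
st=r.read_state(); print(Ro.from_quat(st['eef_rot']).as_matrix(), optics.camera_model('wrist')['tool_from_camera'])
E
```

```text
(array([0.5731931 , 0.18449122]), np.float64(0.23966964984973138), array([0.64161199, 0.20638706, 0.43798107]))
(array([ 0.52452072, -0.17807546]), np.float64(0.43166163910093086), array([0.54767903, 0.38614687, 0.27714486]))
[[-9.74838634e-01  2.22911373e-01 -3.96936678e-04]
 [ 2.22911672e-01  9.74838095e-01 -1.03639209e-03]
 [ 1.55925411e-04 -1.09879687e-03 -9.99999384e-01]] [[ 3.40878045e-04 -9.45634783e-01 -3.25230288e-01  8.38489828e-02]
 [ 9.99999935e-01  3.61874082e-04 -4.06695425e-06 -4.28556806e-05]
 [ 1.21538265e-04 -3.25230266e-01  9.45634845e-01 -1.16274351e-01]
 [ 0.00000000e+00  0.00000000e+00  0.00000000e+00  1.00000000e+00]]
```

Run:
```python
from h import *
def look(n,o,th,z):
    r.reach(np.r_[o,z],down(th+np.pi)); r.hold(.3)
    st=r.read_state(); im,d=optics.get_image('wrist'); np.savez(f'pics/{n}.npz',im=im,d=d,p=st['eef_pos'],q=st['eef_rot']); save(n,im)
    print(n,st['time_s'],st['eef_pos'],st['joint_positions'])
q=r.solve_ik([.525,-.178,.24],down(.432+np.pi)); print(q)
look('wg',[.5245,-.1781],.4317,.245)
look('wc',[.5732,.1845],.2397,.174+.03)
```

```text
[-4.65142546e-01  4.08758322e-01  1.46862302e+00 -4.44089210e-16
  1.26421131e+00 -2.46793887e+00]
wg 3.275 [ 0.52456673 -0.17783633  0.24501656] [-4.65223428e-01  4.03850486e-01  1.46196269e+00 -1.33756640e-05
  1.27577800e+00 -2.46813031e+00]
wc 5.0 [0.57342963 0.18371631 0.20410381] [ 1.82845073e-01  5.25211154e-01  1.37928531e+00 -4.29573269e-05
  1.23695887e+00 -1.62642251e+00]
```

View pics/wg.png

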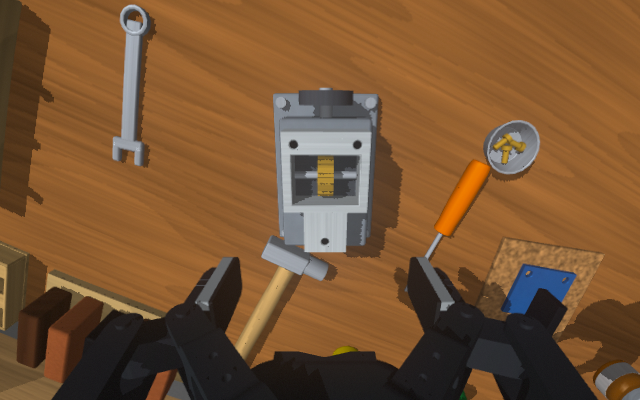

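View pics/wc.png

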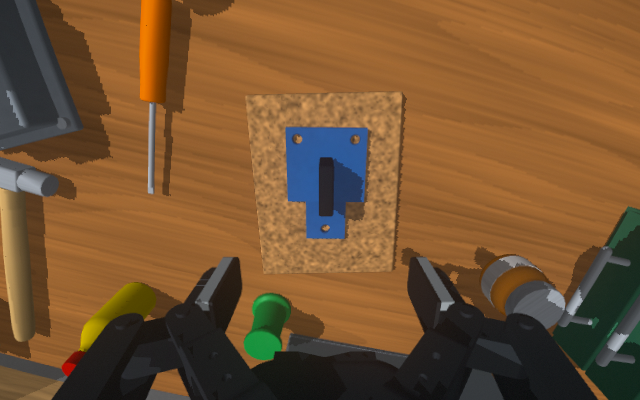

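Run:
```python
from h import *
save('wgc',np.load('pics/wg.npz')['im'],(275,125,380,260),4); save('wcc',np.load('pics/wc.npz')['im'],(275,115,380,250),4)
```

```text
(no output)
```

View pics/wgc.png

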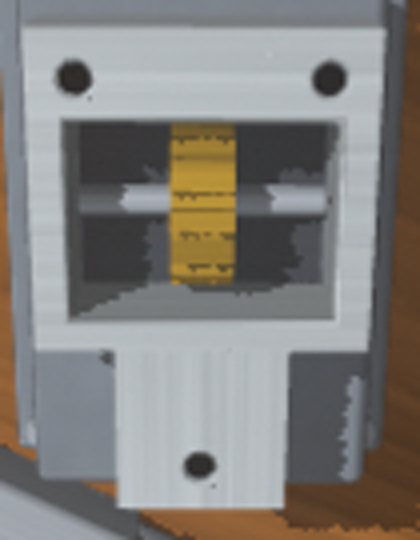

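View pics/wcc.png

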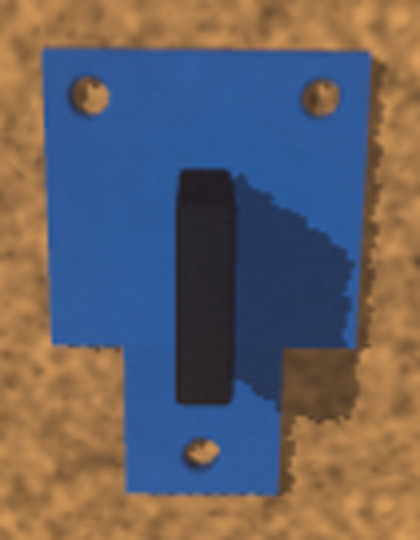

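Run:
```python
from h import *
m=optics.camera_model('wrist')
def go(n,p,o,z):
    D=np.load(f'pics/{n}.npz'); st=dict(eef_pos=D['p'],eef_rot=D['q'])
    px=[(o[0]+(x+.5)/4-.5,o[1]+(y+.5)/4-.5) for x,y in p]
    P=[atz(m,u,v,z,st) for u,v in px]; print(n,fit(P), [round(atd(m,u,v,D['d'][int(round(v-4)),int(round(u-4))],st)[2],4) for u,v in px])
    print([np.linalg.norm(P[i]-P[j]) for i,j in((0,1),(0,2),(1,2))])
go('wg',[(329,78),(73,78),(200,464)],(275,125),.085)
go('wc',[(321,97),(90,96),(202,452)],(275,115),.014)
```

```text
wg (array([ 0.52446006, -0.17743005]), np.float64(0.43091280858906156), array([0.4378772 , 0.5339809 , 0.84894702])) [np.float64(0.0844), np.float64(0.0848), np.float64(0.0843)]
[np.float64(0.05952666564058017), np.float64(0.10413120837386716), np.float64(0.10401666004653443)]
wc (array([0.57222924, 0.18482424]), np.float64(0.23151296536236346), array([0.49727848, 0.67307428, 0.87703049])) [np.float64(0.0138), np.float64(0.0137), np.float64(0.0129)]
[np.float64(0.05922778828269145), np.float64(0.10410562975505327), np.float64(0.10387984599935102)]
```

Run:
```python
from h import *
o=np.array([.5724,.1847]); th=.233
command_gripper(.06,30)
Q=down(th+np.pi)
r.reach(np.r_[o,.13],Q)
print(r.move_straight(np.r_[o,.045],Q,speed=.08,max_force=8))
print(r.read_state()['eef_pos'])
command_gripper(.0,25); r.hold(.2)
st=r.read_state(); print(st['grip_width'],st['contact_force'],st['time_s'])
im,d=optics.get_image('wrist'); save('grip',im)
r.move_straight(np.r_[o,.10],Q,speed=.06); r.hold(.3)
st=r.read_state(); print(st['grip_width'],st['contact_force'],st['torque'],st['eef_pos'],st['time_s'])
im,d=optics.get_image('wrist'); save('lift',im); np.savez(f'pics/lift.npz',im=im,d=d,p=st['eef_pos'],q=st['eef_rot'])
```

```text
False
[0.5728234  0.18478089 0.04559816]
0.013656962150021452 [-1.2324975   0.30463584  3.73982347] 7.7167
0.013837280796188777 [ 0.17039491  0.11491913 -3.80132762] [ 0.00900028 -0.00172492 -0.05281293] [0.57232189 0.18465856 0.09972946] 9.1333
```

View pics/lift.png

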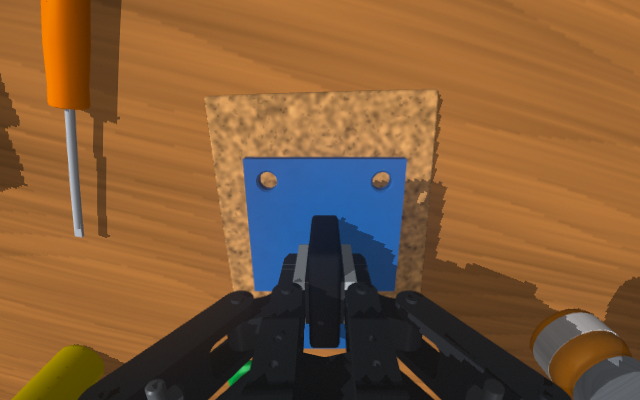

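The cover is held and clear of the mat. Holes 0 and 1 are visible at about (381,180) and (268,180), and hole 2 is hidden. Next I'll measure the cover's pose in the hand.

```bash
cat >> h.py <<'E'
def plane(n,boxes):
    D=np.load(f'pics/{n}.npz'); st=dict(eef_pos=D['p'],eef_rot=D['q']); m=optics.camera_model('wrist'); P=[]
    for a,b,c,e in boxes:
        for v in range(b,e,2):
            for u in range(a,c,2):
                d=D['d'][v,u]; p=D['im'][v,u].astype(int)
                if d>0 and p[2]>p[0]+60: P.append(atd(m,u,v,d,st))
    P=np.array(P); c=np.median(P,0); A=np.c_[P[:,:2]-c[:2],np.ones(len(P))]; s=np.linalg.lstsq(A,P[:,2],rcond=None)[0]
    return len(P),c,s,np.std(A@s-P[:,2])
E
python3 - <<'E'
from h import *
save('liftc',np.load('pics/lift.npz')['im'],(240,150,410,210),4)
print(plane('lift',[(248,195,290,250),(360,195,400,280),(290,162,360,210)]))
print(plane('wc',[(292,150,315,195),(345,150,364,195),(308,205,318,235),(335,205,344,235)]))
E
```

```text
(2178, array([0.54613183, 0.17972553, 0.06705622]), array([-0.00902695, -0.00549687,  0.06702722]), np.float64(0.0019106441541323523))
(533, array([0.57157918, 0.17353653, 0.01251883]), array([ 7.90440654e-05, -9.50095233e-04,  1.25304344e-02]), np.float64(0.0007040942276362825))
```

View pics/liftc.png

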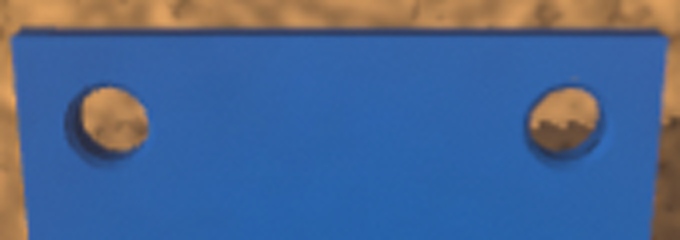

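```bash
cat >> h.py <<'E'
def held(n,px,z):
    D=np.load(f'pics/{n}.npz'); st=dict(eef_pos=D['p'],eef_rot=D['q']); m=optics.camera_model('wrist')
    P0,P1=[atz(m,u,v,z,st)[:2] for u,v in px]; y=P0-P1; th=np.arctan2(-y[0],y[1])
    R=np.array([[np.cos(th),-np.sin(th)],[np.sin(th),np.cos(th)]])
    o=(P0+P1)/2-R@np.array([-.043,0])
    a=D['q'];T=Ro.from_quat(a).as_matrix(); psi=np.arctan2(T[1,0],T[0,0])-np.pi
    psi=np.arctan2(np.sin(psi),np.cos(psi))
    c,s=np.cos(psi),np.sin(psi); off=np.array([[c,s],[-s,c]])@(o-D['p'][:2])
    return o,th,np.linalg.norm(y),'yaw rel tool',th-psi,'offset cover in tool (cover axes)',off
E
python3 - <<'E'
from h import *
px=[(240+(x+.5)/4-.5,150+(y+.5)/4-.5) for x,y in((565,124),(107,124))]
for z in (.067,.068): print(held('lift',px,z))
E
```

```text
(array([0.57279686, 0.18436333]), np.float64(0.2333486271943615), np.float64(0.059818540104452526), 'yaw rel tool', np.float64(0.00033988606546622724), 'offset cover in tool (cover axes)', array([ 0.00039396, -0.00039692]))
(array([0.57252725, 0.18430168]), np.float64(0.2333486271943606), np.float64(0.059417183786490045), 'yaw rel tool', np.float64(0.00033988606546533906), 'offset cover in tool (cover axes)', array([ 0.0001174 , -0.00039465]))
```

Run:
```python
from h import *
o=np.array([.5245,-.1776]); th=.431; Q=down(th+np.pi)
st=r.read_state()
r.move_straight(np.r_[st['eef_pos'][:2],.22],speed=.15)
r.reach(np.r_[o,.22],Q)
r.hold(.2)
print(r.move_straight(np.r_[o,.1426],Q,speed=.06,max_force=6)); r.hold(.4)
st=r.read_state(); print(st['eef_pos'],st['eef_rot'],Q,st['grip_width'],st['contact_force'],st['time_s'])
for n in('wrist','scene','top'):
    im,d=optics.get_image(n); save('end_'+n,im); np.savez(f'pics/end_{n}.npz',im=im,d=d,p=st['eef_pos'],q=st['eef_rot'])
    if n=='wrist': save('endc',im,(235,130,420,240),4)
    if n=='scene': save('endsc',im,(215,150,325,260),5)
print(plane('end_wrist',[(248,195,290,250),(360,195,400,280),(290,162,360,210)]))
```

```text
False
[ 0.52451371 -0.17760391  0.14266789] [-2.13841129e-01  9.76868450e-01 -4.10367027e-05  3.84829910e-05] [-0.21383589  0.9768696   0.          0.        ] 0.0137041724509632 [ 0.17108549  1.25085756 -4.05320592] 13.5417
(2186, array([ 0.49852048, -0.19022783,  0.11001135]), array([-0.0141724 , -0.00972734,  0.11004573]), np.float64(0.002417257751462823))
```

View pics/end_wrist.png

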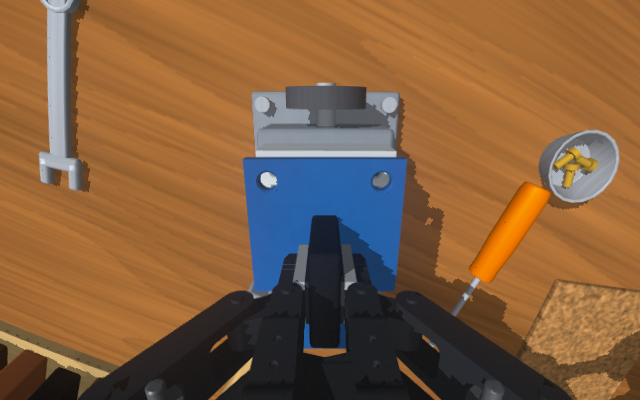

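View pics/endc.png

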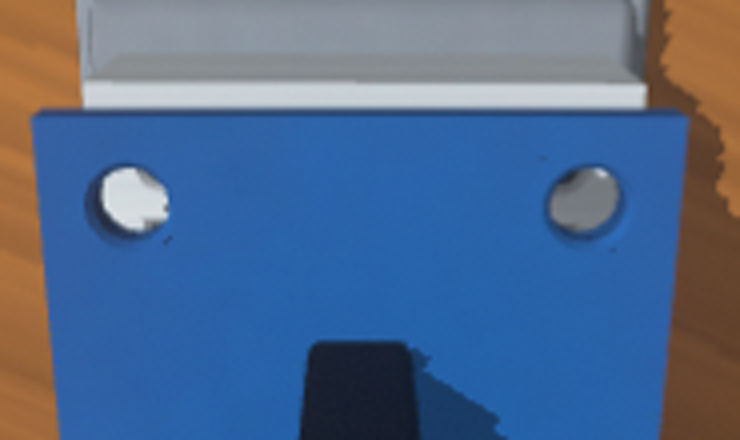

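View pics/endsc.png

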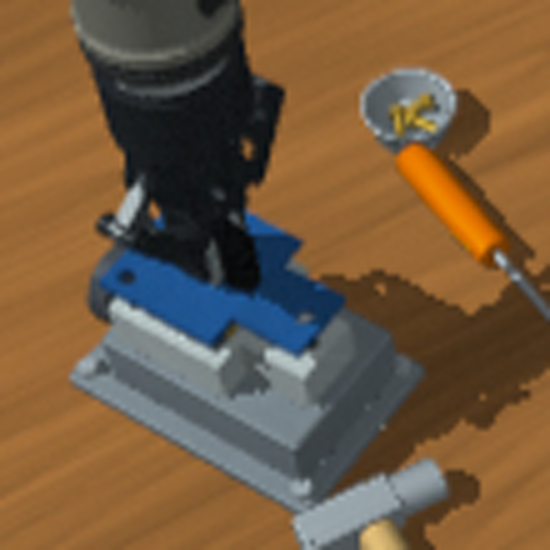

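Run:
```python
from h import *
D=np.load('pics/end_wrist.npz'); st=dict(eef_pos=D['p'],eef_rot=D['q']); w=optics.camera_model('wrist'); s=optics.camera_model('scene')
o=np.array([.5245,-.1776]);th=.431;R=np.array([[np.cos(th),-np.sin(th)],[np.sin(th),np.cos(th)]])
W=lambda x,y,z:np.r_[R@[x,y]+o,z]
for y in(-.042,.042):
  p=proj(w,W(-.055,y,.085),st); print('gear corner crop',(p-[235,130]+.5)*4-.5)
for l in L:
  p=proj(s,W(*l,.111)); print('scene hole crop',(p-[215,150]+.5)*5-.5)
# initial scene: threads
for l in L:
  p=proj(s,W(*l,.085)); print('scene thread crop',(p-[225,180]+.5)*6-.5)
save('scg',np.load('pics/scene0.npz')['im'],(225,180,305,255),6)
```

```text
gear corner crop [74.41311722 77.63888439]
gear corner crop [644.03711285  77.85257833]
scene hole crop [193.01676994 204.04626368]
scene hole crop [125.92770525 274.76957874]
scene hole crop [302.49716878 314.44257243]
scene thread crop [179.94464181  98.29481833]
scene thread crop [101.11999672 182.56215374]
scene thread crop [309.24497366 229.82446891]
```

View pics/scg.png

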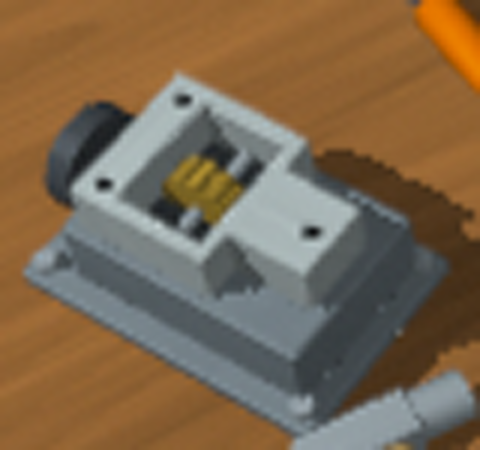

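View pics/end_top.png

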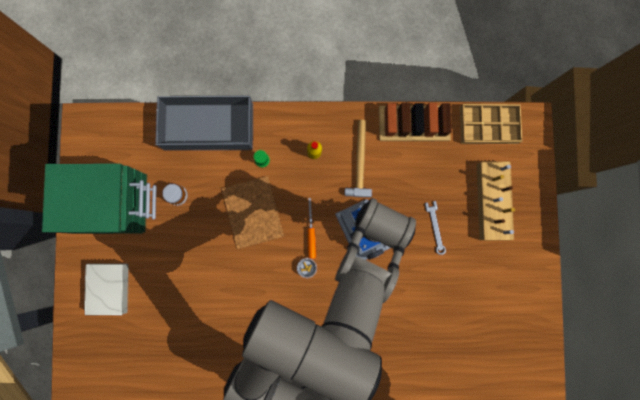

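Run:
```python
from h import *
r.hold(.3); st=r.read_state(); print(st['time_s'],st['eef_pos'],st['grip_width'],abs(st['dq']).max(),st['contact_force'])
r.finish_job()
```

```text
13.9917 [ 0.52450585 -0.1775976   0.14260935] 0.013499751315722786 0.0017336827172908056 [-0.19195669  0.48955919 -2.63015439]
the job is handed in; nothing more can be done
```

I picked the cover up by its rib with a 25 N grip command and carried it over the gearbox. I handed the job in after 14.0 s, with the arm still holding the cover there. `finish_job` gives no verdict, so what follows is from my own last checks.

- **Height and level:** the depth readings put the cover's underside about 19–20 mm above the gearbox's top face. Its tilt was about 1°, against the 4° limit.
- **Alignment:** the top and wrist cameras agreed on the gearbox position to about 0.7 mm. In the hand, the cover sat within about 0.5 mm and 0.1° of the gripper. In the scene camera, holes 1 and 2 matched their threaded holes to about 0.7 mm.
- **Small disagreements:** the edge of the gearbox seen past the cover came out about 1 mm from where I predicted, well inside the 4 mm limit. The measured hole spacing was up to 1.3 mm different from the drawing, which I put down to calibration.
- **Hole 0 and hole 2:** in the last wrist view hole 2 was hidden, so it was checked only in the scene view. I did not read hole 0 in the scene view; its place follows from the wrist-camera fit.
- **Stillness and contact:** the joints were nearly still (under 0.002 rad/s). The last force reading showed roughly the cover's weight, and the final descent to the hold height did not trip its 6 N contact stop.
- **Bystanders:** in the last top picture they looked to be where they were at the start. I compared them by eye only.

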